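# Close the glue pot and test the spray gun

## Robot

A 6-joint arm with a two-finger parallel gripper is mounted at the origin on the work surface. World frame = base frame: x ahead of the robot, y to its left, z up, the work surface at z = 0. Lengths are in m, angles in degrees, forces in N, time in s.
With the tool pointing down it reaches from about 0.3 to 0.825 m from the base axis. Payload 5.4 kg.
Tool frame: the origin (TCP) lies at the very end of the fingers, on their centre line; the grasp point (between the pads) lies 19 mm behind it (grasp_offset is the z of the grasp point in the tool frame, in m); z points along the fingers, y is the line along which they close (so a half turn about z gives the same grasp; the last joint's range is limited). The gripper opens to 92 mm and grips with 3 to 60 N. Pads are 20 mm wide; open, the fingers measure 128 mm over their backs; the gripper's body (75 mm by 189 mm) begins 69 mm behind the grasp point.
Start: joints at [53.795, 9.076, 91.501, -0, 79.423, -12.038], TCP at [0.235, 0.525, 0.215] pointing down, gripper open.
Joint ranges: [-166.64, 166.64], [-54.1, 131.32], [10.49, 154.53], [-73.88, 253.88], [9.74, 151.15], [-171.62, 171.62]. Speed limits (degrees/s): [147.25, 147.25, 180, 180, 180, 180].

## Interface

Orientations are given as [roll, pitch, yaw] about the fixed x, y, z axes, in that order (R = Rz(yaw) Ry(pitch) Rx(roll)).
In Python, from bench import * gives the robot as it stands. The module is installed in compiled form; this text tells all that it offers.
- The arm moves only by the tool step_arm, never from a script. Its argument "rows" is a list of rows, each an object of numbers: "tx", "ty", "tz": the shift along the tool's x, y, z in m; "rx", "ry", "rz": the turn, a rotation vector about the tool's x, y, z in rad. In form: [{"tx": .., "ty": .., "tz": .., "rx": .., "ry": .., "rz": ..}, ...]. A call has 1 to 10 rows; each row is the pose to reach, as a shift and turn from the pose commanded when the call began, along the tool's axes at that moment; what a row does not reach only later rows make up. A row lasts 1/8 s, in which the tool goes at most 62.5 mm and 10.7 degrees, less where a joint would pass 70% of its speed; a pose out of reach is approached as far as the arm can. A call with a gripper value outside its range is refused whole. "hand" is the closure, from -1 (fully open) to 1 (shut), set as the call begins (left out, the last holds). The fingers move at their own pace and stop on an object; the grip force is fixed at half the most. Time passes only in rows, so rows that repeat a pose let the fingers close. It gives the time, the measured TCP pose, the force, the opening and the grip force at its end, in the units of the state.
- observe(): the state, without advancing time (a new reading comes with each control period).
- snapshot(name): name is "side" or "top" or "wrist"; returns a dict with "color" (480x640x3 uint8, red, green, blue), "range_z" (480x640 float32, m along the optical axis (not along the pixel's ray), 0 where there is no reading), "camera_matrix" (3x3 intrinsics, pixels), "camera_from_world" (4x4, takes a point from world to camera coordinates). Camera axes: x right, y up, looking along -z (the intrinsics and any distortion apply to the point x, -y, -z); pixel columns grow to the right and rows downward; lengths in m; the calibration is good to about 2 mm. A picture is of the moment at which its call begins.
- close_job(): hands the job in; it is judged then, once.
The state is a dict: "time_s": time; "joint_positions": joint angles; "qvel": joint speeds; "tau": joint torques, N m; "position": TCP position; "tool_rot": TCP orientation; "wrist_force": force on the tool from outside, world axes, zero at the start; "ft_torque": the same for the moment, N m; "finger_gap": opening from 0.0 (shut) to 1.0 (fully open); "finger_force": force on a finger pad.
Only numpy, scipy, OpenCV 4.12 (cv2) and the standard library are available. Lean on these libraries where they do the work, as an engineer would, in place of code of your own. Each camera call takes 0.05 s, during which the arm holds its last target. There are 200 camera calls.

## Task

Get the glue station ready for the shift: set the loose blue lid on the open glue pot so that it sits seated and level, and let go of it. Then squeeze the clamped spray gun's red trigger back towards the grip, through at least three quarters of its travel, keep it squeezed for at least half a second, and let it spring back. Leave the tin, the hammer and the wooden block where they are.

Things in the scene. Friction and masses are not known exactly. Their poses are not given: they have to be found in the camera images.
- station: Fixed glue station: grey base plate 225 x 335 x 12 mm with a spray gun lying on its side in a clamp (top 98 mm high), a pot, and a steel catch box at the nozzle (97 mm high). Origin on the table under the gun, z up. The gun's black grip lies along x (x = -5 to -105 mm at y = 0; 26 mm thick in y, 60 to 90 mm high), open on both sides and above; red trigger on its -y side, barrel at x = 15 mm.
- gun_grip (a point): Point on the grip's centre line, 55 mm from the station's origin towards -x and 75 mm above the table, beside the place where the trigger is squeezed. Axes as the station's: the squeeze is along y. The grip's back face is at y = +13 mm from here.
- trigger_pull (a point): Middle of the red trigger bar where it is squeezed, 60 mm from its hinge, 75 mm above the table. The bar is 80 mm long, 10 thick, 18 tall. At rest this point is 40 mm to the station's -y side of the grip's centre line, fully squeezed 22 mm: 58 mm over grip and bar at rest, 40 mm squeezed. Moves and turns with the trigger (x along the bar).
- trigger (a joint): Angle of the trigger, rad: 0 at rest, 0.30 fully squeezed at its stop. Its vertical hinge is 60 mm from the trigger_pull point, beside the barrel. A spring returns it: 3 N at the pull point to start, 7.5 N at full travel.
- pot_rim (a point): Centre of the pot's mouth at rim height, 97 mm above the table. The aluminium pot is 100 mm across outside, wall 4 mm (mouth 92 mm across). Axes as the station's.
- lid: Loose lid: blue disc 108 mm across, 6 mm thick; under it a steel step 6 mm deep, 84 mm across (79 at its foot), that drops into the pot's mouth; on top a black round knob 24 mm across, 26 mm tall. Origin at the centre of the step's underside, z up: disc 6 to 12 mm, knob 12 to 38 mm. Starts on the table left or right of the station. Seated, its origin is 6 mm below pot_rim. About 0.16 kg.
- tin: A closed round tin with a yellow band, 70 mm across, 85 mm tall, on the other side of the station from the lid. Origin at the centre of its foot. Leave it alone.
- hammer: A mallet, yellow head and black grip, 290 mm long, 36 mm tall, lying beyond the station. Origin on the table under its handle; head at +x (to 138 mm), grip end at x = -150 mm. Leave it alone.
- beating_block: A light wooden block 90 x 50 x 35 mm. Origin at the centre of its underside. Leave it alone.

How it is judged:
By the outcome, as a careful person would: the job done as asked, in the order asked, and still so for the second after the job is handed in, with the robot touching nothing.
It also fails if it takes over 54 s, if anything falls off the work surface, if the arm or the gripper's body presses on something with over 40 N, if the wrist force passes 120 N, or if a joint passes its speed limit or range.

## Working session

There is one attempt and no reset: what is moved stays moved. The work goes in short steps, Python scripts to look and compute and a tool call to move; the robot and the scene stay as the last step left them, time stands still between calls to the robot, and variables do not carry over. Pictures are saved under pics/ and viewed, at most 10 in all, crops included, and the job is handed in when it is done.

Besides the shell and the picture viewer there is one more tool, called after ">>>" as name(argument=value, ...), one argument or row to a line, values as JSON. step_arm: Moves the arm, as the interface text tells. Its arguments: {"type":"object","properties":{"rows":{"type":"array","items":{"type":"object","properties":{"tx":{"type":"number"},"ty":{"type":"number"},"tz":{"type":"number"},"rx":{"type":"number"},"ry":{"type":"number"},"rz":{"type":"number"}}}},"hand":{"type":"number"}},"required":["rows"]}

```bash
mkdir -p pics; cat > h.py <<'E'
from bench import *
import numpy as np, cv2
from scipy.spatial.transform import Rotation as R
def save(s,n): cv2.imwrite(f'pics/{n}.png', s['color'][:,:,::-1])
def cloud(s):
    K=s['camera_matrix'];T=np.linalg.inv(s['camera_from_world']);z=s['range_z']
    v,u=np.mgrid[0:480,0:640]
    p=np.stack([(u-K[0,2])/K[0,0]*z,-(v-K[1,2])/K[1,1]*z,-z],-1)
    return p@T[:3,:3].T+T[:3,3]
def E(): 
    o=observe(); return np.array(o['position']),R.from_euler('xyz',o['tool_rot'],degrees=True),o
def rel(target,rot=None):
    p,r,o=E(); print('tool shift',r.inv().apply(np.array(target)-p).round(4))
    if rot is not None: print('rotvec',(r.inv()*rot).as_rotvec().round(4))
E
python3 - <<'E'
from h import *
o=observe(); print(o)
for n in ['top','side']:
    s=snapshot(n); save(s,n+'0'); np.savez('pics/'+n+'0.npz',**s); print(s['camera_matrix'],np.linalg.inv(s['camera_from_world']).round(3))
E
```

```text
{'time_s': 0.0, 'joint_positions': array([ 5.37945874e+01,  9.11321047e+00,  9.15697608e+01, -1.28850627e-03,
        7.94248487e+01, -1.20373824e+01]), 'qvel': array([-0.01124849,  0.0637981 ,  0.00410165,  0.0640283 ,  0.04295912,
        0.01585218]), 'tau': array([ 4.12943464e-04, -3.85573018e+01, -3.22107196e+01,  7.01792166e-02,
        3.78289993e-02, -8.97157634e-05]), 'position': array([0.23505884, 0.52407721, 0.21363454]), 'tool_rot': array([-1.79894287e+02, -2.12475004e-02,  1.55832188e+02]), 'wrist_force': array([-0.09628446, -0.69754083,  0.20087895]), 'ft_torque': array([0.00117808, 0.00735909, 0.0143167 ]), 'finger_force': 0.0, 'finger_gap': 1.0004674610592055}
[[516.35072652   0.         312.08134833]
 [  0.         516.35072652 237.15265237]
 [  0.           0.           1.        ]] [[-0.009  0.99  -0.141  0.434]
 [-1.    -0.012 -0.023 -0.011]
 [-0.025  0.141  0.99   1.18 ]
 [ 0.     0.     0.     1.   ]]
[[475.82788892   0.         316.53861365]
 [  0.         475.82788892 241.83458891]
 [  0.           0.           1.        ]] [[ 0.922  0.289 -0.258  0.303]
 [-0.387  0.688 -0.614 -0.709]
 [ 0.     0.666  0.746  0.957]
 [ 0.     0.     0.     1.   ]]
```

View pics/top0.png

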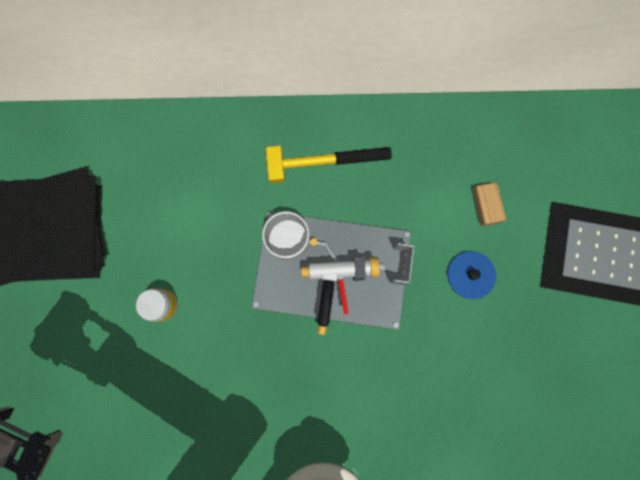

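View pics/side0.png

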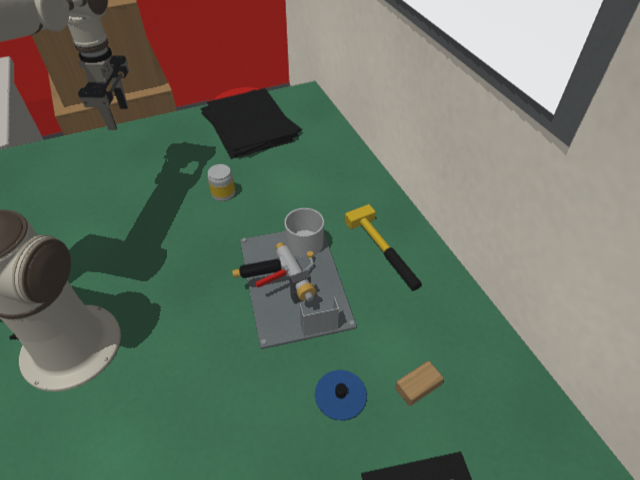

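The top view shows the lid at (472,274), pot mouth (286,234), grip (326,302) and red trigger (343,297). The side view agrees: lid at (341,393), pot at (305,228).

```bash
python3 - <<'E'
from h import *
for n in ['top','side']:
    s=dict(np.load(f'pics/{n}0.npz')); P=cloud(s); hsv=cv2.cvtColor(s['color'],cv2.COLOR_RGB2HSV)
    ok=(s['range_z']>0)&(P[...,0]>0.25)&(P[...,0]<0.75)&(abs(P[...,1])<.5)
    H,S,V=hsv[...,0],hsv[...,1],hsv[...,2]
    def st(name,m):
        q=P[m]; 
        if len(q)<4: print(name,len(q));return
        (cx,cy),r=cv2.minEnclosingCircle(q[:,:2].astype(np.float32)); rect=cv2.minAreaRect(q[:,:2].astype(np.float32))
        print(n,name,len(q),'med',np.median(q,0).round(4),'circ',round(cx,4),round(cy,4),round(r,4),'rect',np.round(rect[0],4),np.round(rect[1],4),round(rect[2],1))
    z=P[...,2]
    lid=ok&(H>100)&(H<130)&(S>120)&(P[...,1]<-.2); st('lid',lid&(z<.03))
    c=P[lid&(z<.03)].mean(0); d=np.hypot(P[...,0]-c[0],P[...,1]-c[1]); st('knob',ok&(d<.04)&(z>.025))
    st('red',ok&((H<6)|(H>174))&(S>150)&(z>.04)&(abs(P[...,1])<.2))
    st('redtop',ok&((H<6)|(H>174))&(S>150)&(z>.078)&(abs(P[...,1])<.2))
    near=ok&(abs(P[...,1])<.2)
    st('grip',near&(V<60)&(z>.08)&(P[...,0]<.46)&(z<.1))
    rim=near&(z>.085)&(z<.103)&(P[...,1]>.03)&(P[...,0]>.46)&(S<60); st('rim',rim)
    st('plate',near&(z>.006)&(z<.017)&(S<70)&(P[...,1]<.18))
    st('tin',ok&(P[...,1]>.2)&(z>.03)&(z<.1)); st('block',ok&(P[...,1]<-.2)&(z>.028)&(z<.045)&(S>60)&(H<30))
E
```

```text
top lid 1676 med [ 0.51   -0.3385  0.0117] circ 0.5117 -0.3402 0.0544 rect [ 0.5106 -0.3406] [0.1044 0.1049] 62.4
top knob 106 med [ 0.5099 -0.3397  0.037 ] circ 0.5095 -0.3414 0.012 rect [ 0.5103 -0.3411] [0.0222 0.0223] 88.4
top red 138 med [ 0.4637 -0.0488  0.083 ] circ 0.4628 -0.0487 0.0356 rect [ 0.4628 -0.049 ] [0.0709 0.0083] 8.9
top redtop 132 med [ 0.4637 -0.049   0.0831] circ 0.4628 -0.0487 0.0356 rect [ 0.4628 -0.049 ] [0.0709 0.0083] 8.9
top grip 297 med [ 0.4327 -0.0085  0.0884] circ 0.4328 -0.0105 0.0299 rect [ 0.4329 -0.0085] [0.023  0.0576] 80.5
top rim 277 med [0.6043 0.0829 0.096 ] circ 0.5945 0.0712 0.05 rect [0.594  0.0754] [0.0988 0.0889] 2.1
top plate 10689 med [ 0.5101 -0.04    0.0117] circ 0.5271 -0.0265 0.1991 rect [ 0.527  -0.0259] [0.3356 0.2259] 81.2
top tin 1030 med [0.4487 0.3501 0.0829] circ 0.5106 0.4152 0.1192 rect [0.4973 0.4247] [0.2354 0.0698] 54.3
top block 868 med [ 0.6685 -0.3843  0.0346] circ 0.6685 -0.3844 0.0491 rect [ 0.6695 -0.385 ] [0.0904 0.0506] 9.9
side lid 1877 med [ 0.5087 -0.3447  0.0129] circ 0.5107 -0.3392 0.0543 rect [ 0.5111 -0.3
[... 234 characters left out ...]
[0.0698 0.0294] 27.7
side redtop 130 med [ 0.4648 -0.0495  0.0839] circ 0.4647 -0.0489 0.0373 rect [ 0.4647 -0.049 ] [0.0744 0.0113] 8.9
side grip 226 med [ 0.4315 -0.0128  0.0893] circ 0.4325 -0.0125 0.0297 rect [ 0.4327 -0.0093] [0.0243 0.0584] 80.3
side rim 315 med [0.5958 0.0892 0.0947] circ 0.5796 0.0678 0.0672 rect [0.5913 0.0648] [0.1185 0.0986] 57.7
side plate 6082 med [ 0.4931 -0.0754  0.0132] circ 0.5231 -0.0235 0.1964 rect [ 0.5284 -0.0241] [0.3405 0.2251] 81.0
side tin 659 med [0.4497 0.3408 0.0763] circ 0.5062 0.4144 0.1138 rect [0.4939 0.4223] [0.2246 0.0662] 57.2
side block 1004 med [ 0.668  -0.3861  0.0359] circ 0.6697 -0.3846 0.0493 rect [ 0.6696 -0.3849] [0.0894 0.0499] 9.9
```

```bash
python3 - <<'E'
from h import *
from scipy.optimize import least_squares
for n in ['top','side']:
    s=dict(np.load(f'pics/{n}0.npz')); P=cloud(s)
    d=np.hypot(P[...,0]-.5945,P[...,1]-.072)
    q=P[(s['range_z']>0)&(d<.054)&(d>.04)&(P[...,2]>.09)&(P[...,2]<.101)]
    f=least_squares(lambda a:np.hypot(q[:,0]-a[0],q[:,1]-a[1])-.048,[.5945,.072],loss='soft_l1',f_scale=.002)
    print(n,len(q),f.x.round(4),np.median(q[:,2]).round(4),abs(f.fun).mean().round(4))
rel([.5103,-.3402,.12],R.from_euler('xyz',[180,0,171],degrees=True))
rel([.5103,-.3402,.0175])
E
```

```text
top 295 [0.594  0.0709] 0.0962 0.0011
side 277 [0.5962 0.0727] 0.0967 0.0012
tool shift [-0.605  -0.6758  0.0946]
rotvec [-0.0015 -0.0005 -0.2647]
tool shift [-0.605  -0.6756  0.1971]
```

>>> step_arm(
  rows=[
    {"tx": -0.04, "ty": -0.045, "rz": -0.03},
    {"tx": -0.08, "ty": -0.09, "rz": -0.06},
    {"tx": -0.12, "ty": -0.135, "rz": -0.09},
    {"tx": -0.16, "ty": -0.18, "rz": -0.12},
    {"tx": -0.2, "ty": -0.225, "rz": -0.15},
    {"tx": -0.24, "ty": -0.27, "rz": -0.18},
    {"tx": -0.28, "ty": -0.315, "rz": -0.21},
    {"tx": -0.32, "ty": -0.36, "rz": -0.24},
    {"tx": -0.36, "ty": -0.405, "rz": -0.265},
    {"tx": -0.4, "ty": -0.45, "rz": -0.265},
  ],
  hand=-1,
)

```text
validation failed for argument at $.ro...
```

```bash
python3 - <<'E'
from h import *
rel([.5103,-.3402,.11],R.from_euler('xyz',[180,0,171],degrees=True)); print(E()[2]['joint_positions'])
E
```

```text
tool shift [-0.605  -0.6758  0.1046]
rotvec [-0.0015 -0.0005 -0.2647]
[ 5.37953026e+01  9.10817352e+00  9.15629666e+01 -4.11215749e-05
  7.94219346e+01 -1.20382896e+01]
```

>>> step_arm(
  rows=[
    {"tx": -0.04, "ty": -0.045, "tz": 0, "rx": 0, "ry": 0, "rz": -0.03},
    {"tx": -0.08, "ty": -0.09, "tz": 0, "rx": 0, "ry": 0, "rz": -0.06},
    {"tx": -0.12, "ty": -0.135, "tz": 0, "rx": 0, "ry": 0, "rz": -0.09},
    {"tx": -0.16, "ty": -0.18, "tz": 0, "rx": 0, "ry": 0, "rz": -0.12},
    {"tx": -0.2, "ty": -0.225, "tz": 0, "rx": 0, "ry": 0, "rz": -0.15},
    {"tx": -0.24, "ty": -0.27, "tz": 0, "rx": 0, "ry": 0, "rz": -0.18},
    {"tx": -0.28, "ty": -0.315, "tz": 0, "rx": 0, "ry": 0, "rz": -0.21},
    {"tx": -0.32, "ty": -0.36, "tz": 0, "rx": 0, "ry": 0, "rz": -0.24},
    {"tx": -0.36, "ty": -0.405, "tz": 0, "rx": 0, "ry": 0, "rz": -0.265},
    {"tx": -0.4, "ty": -0.45, "tz": 0, "rx": 0, "ry": 0, "rz": -0.265},
  ],
  hand=-1,
)

```text
time_s: 1.35
position: [0.4162, -0.0517, 0.2145]
tool_rot: [180.0, 0.0, 171.0]
wrist_force: [0.9, 0.7, -0.1]
finger_gap: 1.0
finger_force: 0.0
```

```bash
python3 - <<'E'
from h import *
rel([.5103,-.3402,.08],R.from_euler('xyz',[180,0,171],degrees=True))
E
```

```text
tool shift [-0.1381 -0.2702  0.1344]
rotvec [ 0.0002  0.0003 -0.    ]
```

>>> step_arm(
  rows=[
    {"tx": -0.025, "ty": -0.05, "tz": 0.01, "rx": 0, "ry": 0, "rz": 0},
    {"tx": -0.05, "ty": -0.1, "tz": 0.02, "rx": 0, "ry": 0, "rz": 0},
    {"tx": -0.075, "ty": -0.15, "tz": 0.04, "rx": 0, "ry": 0, "rz": 0},
    {"tx": -0.1, "ty": -0.2, "tz": 0.06, "rx": 0, "ry": 0, "rz": 0},
    {"tx": -0.125, "ty": -0.245, "tz": 0.085, "rx": 0, "ry": 0, "rz": 0},
    {"tx": -0.138, "ty": -0.27, "tz": 0.115, "rx": 0, "ry": 0, "rz": 0},
    {"tx": -0.138, "ty": -0.27, "tz": 0.134, "rx": 0, "ry": 0, "rz": 0},
    {"tx": -0.138, "ty": -0.27, "tz": 0.134, "rx": 0, "ry": 0, "rz": 0},
  ],
  hand=-1,
)

```text
time_s: 2.35
position: [0.5088, -0.3359, 0.0784]
tool_rot: [179.8, -0.2, 171.0]
wrist_force: [0.9, 0.4, 0.6]
finger_gap: 1.0
finger_force: 0.0
```

```bash
python3 - <<'E'
from h import *
rel([.5103,-.3402,.0165],R.from_euler('xyz',[180,0,171],degrees=True))
s=snapshot('wrist'); save(s,'w1'); P=cloud(s); z=P[...,2]; d=np.hypot(P[...,0]-.51,P[...,1]+.34)
q=P[(s['range_z']>0)&(d<.03)&(z>.03)&(z<.045)]; print(len(q), q.min(0),q.max(0)) if len(q) else print(0)
E
```

```text
tool shift [-0.0024 -0.0043  0.0619]
rotvec [ 0.0032 -0.0041  0.0005]
1239 [ 0.49829162 -0.35264055  0.03013698] [ 0.52143954 -0.32922305  0.04104828]
```

View pics/w1.png

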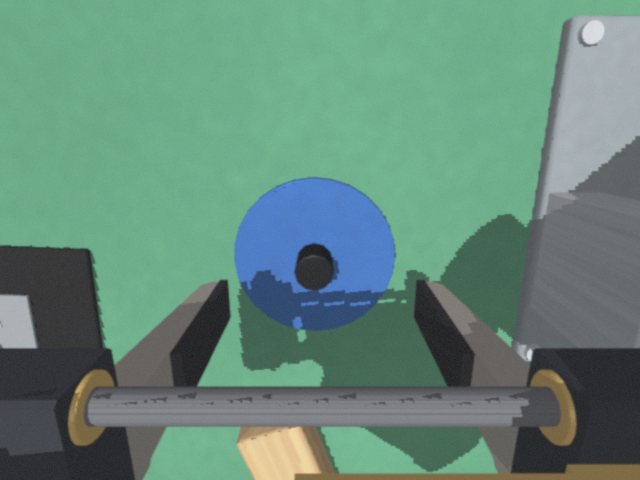

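Wrist view: the knob at (315,267) is between the fingertips at columns 230 and 415, and nothing is in the way of the descent.

>>> step_arm(
  rows=[
    {"tx": -0.002, "ty": -0.004, "tz": 0.02, "rx": 0, "ry": 0, "rz": 0},
    {"tx": -0.002, "ty": -0.004, "tz": 0.04, "rx": 0, "ry": 0, "rz": 0},
    {"tx": -0.002, "ty": -0.004, "tz": 0.055, "rx": 0, "ry": 0, "rz": 0},
    {"tx": -0.002, "ty": -0.004, "tz": 0.062, "rx": 0, "ry": 0, "rz": 0},
    {"tx": -0.002, "ty": -0.004, "tz": 0.062, "rx": 0, "ry": 0, "rz": 0},
  ],
  hand=-1,
)

```text
time_s: 3.02
position: [0.5113, -0.3419, 0.0179]
tool_rot: [180.0, -0.1, 171.0]
wrist_force: [0.2, 1.0, -0.3]
finger_gap: 1.0
finger_force: 0.0
```

>>> step_arm(
  rows=[
    {"tx": 0, "ty": 0, "tz": 0, "rx": 0, "ry": 0, "rz": 0},
    {"tx": 0, "ty": 0, "tz": 0, "rx": 0, "ry": 0, "rz": 0},
    {"tx": 0, "ty": 0, "tz": 0, "rx": 0, "ry": 0, "rz": 0},
    {"tx": 0, "ty": 0, "tz": 0, "rx": 0, "ry": 0, "rz": 0},
    {"tx": 0, "ty": 0, "tz": 0, "rx": 0, "ry": 0, "rz": 0},
    {"tx": 0, "ty": 0, "tz": 0, "rx": 0, "ry": 0, "rz": 0},
    {"tx": 0, "ty": 0, "tz": 0, "rx": 0, "ry": 0, "rz": 0},
  ],
  hand=1,
)

```text
time_s: 3.9
position: [0.5116, -0.3422, 0.0186]
tool_rot: [180.0, -0.0, 171.0]
wrist_force: [1.0, 1.3, 0.4]
finger_gap: 0.261
finger_force: 0.5
```

>>> step_arm(
  rows=[
    {"tx": 0, "ty": 0, "tz": 0, "rx": 0, "ry": 0, "rz": 0},
    {"tx": 0, "ty": 0, "tz": 0, "rx": 0, "ry": 0, "rz": 0},
    {"tx": 0, "ty": 0, "tz": -0.005, "rx": 0, "ry": 0, "rz": 0},
    {"tx": 0, "ty": 0, "tz": -0.02, "rx": 0, "ry": 0, "rz": 0},
    {"tx": 0, "ty": 0, "tz": -0.045, "rx": 0, "ry": 0, "rz": 0},
    {"tx": 0, "ty": 0, "tz": -0.075, "rx": 0, "ry": 0, "rz": 0},
    {"tx": 0, "ty": 0, "tz": -0.105, "rx": 0, "ry": 0, "rz": 0},
    {"tx": 0, "ty": 0, "tz": -0.13, "rx": 0, "ry": 0, "rz": 0},
    {"tx": 0, "ty": 0, "tz": -0.145, "rx": 0, "ry": 0, "rz": 0},
    {"tx": 0, "ty": 0, "tz": -0.15, "rx": 0, "ry": 0, "rz": 0},
  ],
  hand=1,
)

```text
time_s: 5.15
position: [0.512, -0.3426, 0.1699]
tool_rot: [-179.9, 0.1, 171.0]
wrist_force: [1.2, 0.1, -1.0]
finger_gap: 0.252
finger_force: 30.0
```

```bash
python3 - <<'E'
from h import *
p,r,o=E(); print(p,o['finger_force'],o['finger_gap'],o['wrist_force'])
rel([.595,.0715,.165],R.from_euler('xyz',[180,0,171],degrees=True))
s=snapshot('side'); P=cloud(s); hsv=cv2.cvtColor(s['color'],cv2.COLOR_RGB2HSV)
m=(s['range_z']>0)&(hsv[...,0]>100)&(hsv[...,0]<130)&(hsv[...,1]>120)&(abs(P[...,1]+.34)<.1)&(P[...,2]>.1)
q=P[m]; c=q.mean(0); u,sv,vt=np.linalg.svd(q-c,full_matrices=False); print(len(q),q.min(0),q.max(0),'n',vt[2].round(3),cv2.minEnclosingCircle(q[:,:2].astype(np.float32)))
E
```

```text
[ 0.51195968 -0.34257101  0.16988649] 29.999608397483826 0.2524147197577084 [ 1.17871012  0.12820814 -1.00752269]
tool shift [-0.0174  0.422   0.0045]
rotvec [-0.0011  0.0014  0.0003]
1048 [ 0.45797329 -0.40591074  0.15769555] [ 0.55598752 -0.28744017  0.30257606] n [0.001 0.021 1.   ] ((0.5068106055259705, -0.34667545557022095), 0.059439580887556076)
```

>>> step_arm(
  rows=[
    {"tx": -0.001, "ty": 0.025, "tz": 0, "rx": 0, "ry": 0, "rz": 0},
    {"tx": -0.003, "ty": 0.07, "tz": 0, "rx": 0, "ry": 0, "rz": 0},
    {"tx": -0.005, "ty": 0.12, "tz": 0, "rx": 0, "ry": 0, "rz": 0},
    {"tx": -0.007, "ty": 0.17, "tz": 0, "rx": 0, "ry": 0, "rz": 0},
    {"tx": -0.009, "ty": 0.22, "tz": 0, "rx": 0, "ry": 0, "rz": 0},
    {"tx": -0.011, "ty": 0.27, "tz": 0, "rx": 0, "ry": 0, "rz": 0},
    {"tx": -0.013, "ty": 0.32, "tz": 0, "rx": 0, "ry": 0, "rz": 0},
    {"tx": -0.015, "ty": 0.37, "tz": 0, "rx": 0, "ry": 0, "rz": 0},
    {"tx": -0.017, "ty": 0.405, "tz": 0, "rx": 0, "ry": 0, "rz": 0},
    {"tx": -0.017, "ty": 0.422, "tz": 0, "rx": 0, "ry": 0, "rz": 0},
  ],
  hand=1,
)

```text
time_s: 6.45
position: [0.5931, 0.0748, 0.1673]
tool_rot: [180.0, -0.1, 171.2]
wrist_force: [-0.2, -1.0, -2.0]
finger_gap: 0.25
finger_force: 30.0
```

>>> step_arm(
  rows=[
    {"tx": 0, "ty": 0, "tz": 0.005, "rx": 0, "ry": 0, "rz": 0},
    {"tx": 0, "ty": 0, "tz": 0.012, "rx": 0, "ry": 0, "rz": 0},
    {"tx": 0, "ty": 0, "tz": 0.02, "rx": 0, "ry": 0, "rz": 0},
    {"tx": 0, "ty": 0, "tz": 0.025, "rx": 0, "ry": 0, "rz": 0},
    {"tx": 0, "ty": 0, "tz": 0.025, "rx": 0, "ry": 0, "rz": 0},
  ],
  hand=1,
)

```text
time_s: 7.08
position: [0.5939, 0.0715, 0.1429]
tool_rot: [-180.0, -0.1, 171.0]
wrist_force: [0.2, 0.4, -1.3]
finger_gap: 0.254
finger_force: 30.0
```

```bash
cat > lid.py <<'E'
from h import *
p,r,o=E(); print(p,o['tool_rot'],o['finger_gap'],o['wrist_force'])
rel([.595,.0715,.1165],R.from_euler('xyz',[180,0,171],degrees=True))
for n in ['top','side']:
    s=snapshot(n); P=cloud(s); hsv=cv2.cvtColor(s['color'],cv2.COLOR_RGB2HSV); save(s,n+'_%d'%(o['time_s']*100))
    m=(s['range_z']>0)&(hsv[...,0]>100)&(hsv[...,0]<130)&(hsv[...,1]>120)&(abs(P[...,1]-.07)<.1)&(abs(P[...,0]-.595)<.1)&(P[...,2]>.09)
    z=np.median(P[m][:,2]); q=P[m&(abs(P[...,2]-z)<.008)]
    c=q.mean(0); vt=np.linalg.svd(q-c,full_matrices=False)[2]
    print(n,len(q),'ztop',z,'n',vt[2].round(3),cv2.minEnclosingCircle(q[:,:2].astype(np.float32)))
E
python3 lid.py
```

```text
[0.59387247 0.07147869 0.14287308] [-1.79991105e+02 -7.29772344e-02  1.70973748e+02] 0.2537658408079282 [ 0.22822301  0.35851445 -1.25872073]
tool shift [-0.0011  0.0002  0.0264]
rotvec [-0.0002 -0.0013 -0.0005]
top 476 ztop 0.13610280314688905 n [-0.008  0.001  1.   ] ((0.5913515686988831, 0.07146575301885605), 0.0527089424431324)
side 733 ztop 0.13820865596432508 n [ 0.    -0.003  1.   ] ((0.592815101146698, 0.07131340354681015), 0.053580090403556824)
```

>>> step_arm(
  rows=[
    {"tx": -0.0025, "ty": 0.001, "tz": 0.0, "rx": 0, "ry": 0, "rz": 0},
    {"tx": -0.0025, "ty": 0.001, "tz": 0.01, "rx": 0, "ry": 0, "rz": 0},
    {"tx": -0.0025, "ty": 0.001, "tz": 0.02, "rx": 0, "ry": 0, "rz": 0},
    {"tx": -0.0025, "ty": 0.001, "tz": 0.026, "rx": 0, "ry": 0, "rz": 0},
    {"tx": -0.0025, "ty": 0.001, "tz": 0.03, "rx": 0, "ry": 0, "rz": 0},
    {"tx": -0.0025, "ty": 0.001, "tz": 0.03, "rx": 0, "ry": 0, "rz": 0},
  ],
  hand=1,
)

```text
time_s: 7.92
position: [0.5967, 0.0726, 0.1132]
tool_rot: [-180.0, -0.0, 171.0]
wrist_force: [0.8, -0.5, -1.3]
finger_gap: 0.253
finger_force: 30.0
```

>>> step_arm(
  rows=[
    {"tx": 0, "ty": 0, "tz": 0.001, "rx": 0, "ry": 0, "rz": 0},
    {"tx": 0, "ty": 0, "tz": 0.002, "rx": 0, "ry": 0, "rz": 0},
    {"tx": 0, "ty": 0, "tz": 0.003, "rx": 0, "ry": 0, "rz": 0},
    {"tx": 0, "ty": 0, "tz": 0.003, "rx": 0, "ry": 0, "rz": 0},
  ],
  hand=1,
)

```text
time_s: 8.43
position: [0.5969, 0.0725, 0.1106]
tool_rot: [-180.0, -0.0, 171.0]
wrist_force: [-0.2, -0.6, -1.8]
finger_gap: 0.253
finger_force: 30.0
```

```bash
python3 lid.py
```

```text
[0.59692377 0.07248743 0.11056712] [-1.79996625e+02 -1.89717861e-03  1.71013879e+02] 0.2531142782097237 [-0.1722409  -0.63174835 -1.78026911]
tool shift [ 0.0017 -0.0013 -0.0059]
rotvec [-0.0001 -0.      0.0002]
top 449 ztop 0.10348385223447676 n [-0.002  0.003  1.   ] ((0.5951012372970581, 0.07286844402551651), 0.0528222881257534)
side 698 ztop 0.1054438175688528 n [ 0.005  0.006 -1.   ] ((0.595895528793335, 0.07210791110992432), 0.05328669771552086)
```

>>> step_arm(
  rows=[
    {"tx": 0, "ty": 0, "tz": 0.001, "rx": 0, "ry": 0, "rz": 0},
    {"tx": 0, "ty": 0, "tz": 0.0015, "rx": 0, "ry": 0, "rz": 0},
    {"tx": 0, "ty": 0, "tz": 0.0015, "rx": 0, "ry": 0, "rz": 0},
  ],
  hand=1,
)

```text
time_s: 8.9
position: [0.5971, 0.0725, 0.1096]
tool_rot: [-180.0, 0.0, 171.0]
wrist_force: [-1.1, -1.0, 3.0]
finger_gap: 0.251
finger_force: 30.0
```

>>> step_arm(
  rows=[
    {"tx": 0, "ty": 0, "tz": 0, "rx": 0, "ry": 0, "rz": 0},
    {"tx": 0, "ty": 0, "tz": 0, "rx": 0, "ry": 0, "rz": 0},
    {"tx": 0, "ty": 0, "tz": 0, "rx": 0, "ry": 0, "rz": 0},
    {"tx": 0, "ty": 0, "tz": 0, "rx": 0, "ry": 0, "rz": 0},
    {"tx": 0, "ty": 0, "tz": 0, "rx": 0, "ry": 0, "rz": 0},
    {"tx": 0, "ty": 0, "tz": 0, "rx": 0, "ry": 0, "rz": 0},
  ],
  hand=-1,
)

```text
time_s: 9.65
position: [0.5969, 0.0725, 0.1091]
tool_rot: [-180.0, 0.0, 171.0]
wrist_force: [-0.2, -0.4, -0.3]
finger_gap: 0.882
finger_force: 0.0
```

>>> step_arm(
  rows=[
    {"tx": 0, "ty": 0, "tz": -0.005, "rx": 0, "ry": 0, "rz": 0},
    {"tx": 0, "ty": 0, "tz": -0.02, "rx": 0, "ry": 0, "rz": 0},
    {"tx": 0, "ty": 0, "tz": -0.045, "rx": 0, "ry": 0, "rz": 0},
    {"tx": 0, "ty": 0, "tz": -0.065, "rx": 0, "ry": 0, "rz": 0},
    {"tx": 0.02, "ty": 0, "tz": -0.07, "rx": 0, "ry": 0, "rz": 0},
    {"tx": 0.06, "ty": -0.02, "tz": -0.07, "rx": 0, "ry": 0, "rz": 0},
    {"tx": 0.1, "ty": -0.05, "tz": -0.07, "rx": 0, "ry": 0, "rz": 0},
    {"tx": 0.13, "ty": -0.09, "tz": -0.07, "rx": 0, "ry": 0, "rz": 0},
    {"tx": 0.13, "ty": -0.12, "tz": -0.07, "rx": 0, "ry": 0, "rz": 0},
    {"tx": 0.13, "ty": -0.12, "tz": -0.07, "rx": 0, "ry": 0, "rz": 0},
  ],
  hand=-1,
)

```text
time_s: 10.9
position: [0.4499, -0.027, 0.1802]
tool_rot: [-180.0, 0.1, 170.8]
wrist_force: [0.2, 0.2, -0.5]
finger_gap: 0.997
finger_force: 0.0
```

```bash
python3 lid.py; python3 - <<'E'
from h import *
ya=np.radians(-9); X=np.array([np.cos(ya),np.sin(ya)]);Y=np.array([-np.sin(ya),np.cos(ya)])
O=np.array([.508,-.021])
s=dict(np.load('pics/top0.npz'))
for ys in(-.013,-.007):
    t=O-.055*X+ys*Y; print(ys,t.round(4)); rel([*t,.057],R.from_euler('xyz',[180,0,171],degrees=True))
E
```

```text
[ 0.44992276 -0.02700216  0.18021847] [-1.79979178e+02  1.07532329e-01  1.70839983e+02] 0.9968737824894287 [ 0.19472199  0.16349318 -0.52849932]
tool shift [-0.1274  0.1204  0.0639]
rotvec [-0.0004  0.0019 -0.0028]
top 1813 ztop 0.10269936671213364 n [-0.002  0.003  1.   ] ((0.5957900285720825, 0.07361377775669098), 0.053556475788354874)
side 919 ztop 0.10457640254540768 n [ 0.    -0.003  1.   ] ((0.5967496037483215, 0.07437394559383392), 0.05559187009930611)
-0.013 [ 0.4516 -0.0252]
tool shift [-0.0012  0.0004  0.1228]
rotvec [ 0.0004  0.0011 -0.0004]
-0.007 [ 0.4526 -0.0193]
tool shift [-0.0012  0.0064  0.1228]
rotvec [ 0.0004  0.0011 -0.0004]
```

>>> step_arm(
  rows=[
    {"tx": 0, "ty": 0, "tz": 0.02, "rx": 0, "ry": 0, "rz": 0},
    {"tx": 0, "ty": 0, "tz": 0.04, "rx": 0, "ry": 0, "rz": 0},
    {"tx": -0.001, "ty": 0, "tz": 0.055, "rx": 0, "ry": 0, "rz": 0},
    {"tx": -0.001, "ty": 0, "tz": 0.06, "rx": 0, "ry": 0, "rz": 0},
    {"tx": -0.001, "ty": 0, "tz": 0.06, "rx": 0, "ry": 0, "rz": 0},
  ],
  hand=-1,
)

```text
time_s: 11.62
position: [0.4509, -0.0256, 0.1192]
tool_rot: [180.0, -0.0, 171.0]
wrist_force: [-0.4, 0.5, -0.2]
finger_gap: 0.997
finger_force: 0.0
```

```bash
python3 - <<'E'
from h import *
s=snapshot('wrist'); save(s,'w2'); P=cloud(s); hsv=cv2.cvtColor(s['color'],cv2.COLOR_RGB2HSV); z=P[...,2]
m=(s['range_z']>0)&((hsv[...,0]<6)|(hsv[...,0]>174))&(hsv[...,1]>150)&(z>.078)&(z<.09); q=P[m]
if len(q)>5: print(len(q),cv2.minAreaRect(q[:,:2].astype(np.float32)),q[:,2].max())
rel([.4516,-.0252,.057])
E
```

```text
1883 ((0.4628294110298157, -0.04852074384689331), (0.07557593286037445, 0.009375314228236675), 8.409523963928223) 0.08704225075028477
tool shift [-0.0002  0.0007  0.0626]
```

View pics/w2.png

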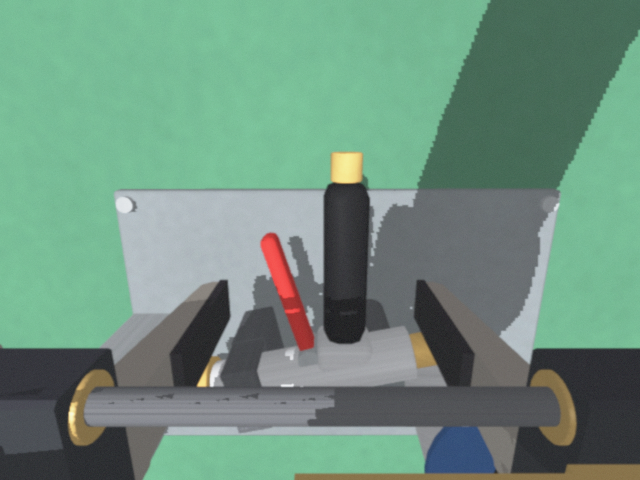

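View pics/side_1090.png

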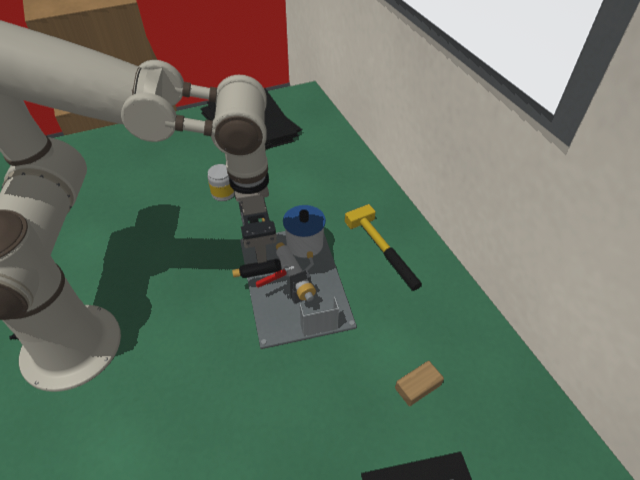

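The wrist view shows the red bar (265–310, 235–345) and black grip (345,260) between the open fingers. The side view shows the lid seated on the pot at (304,222), tin, hammer and block unmoved.

>>> step_arm(
  rows=[
    {"tx": 0, "ty": 0.001, "tz": 0.015, "rx": 0, "ry": 0, "rz": 0},
    {"tx": 0, "ty": 0.001, "tz": 0.03, "rx": 0, "ry": 0, "rz": 0},
    {"tx": 0, "ty": 0.001, "tz": 0.045, "rx": 0, "ry": 0, "rz": 0},
    {"tx": 0, "ty": 0.001, "tz": 0.057, "rx": 0, "ry": 0, "rz": 0},
    {"tx": 0, "ty": 0.001, "tz": 0.062, "rx": 0, "ry": 0, "rz": 0},
    {"tx": 0, "ty": 0.003, "tz": 0.062, "rx": 0, "ry": 0, "rz": 0},
    {"tx": 0, "ty": 0.005, "tz": 0.062, "rx": 0, "ry": 0, "rz": 0},
    {"tx": 0, "ty": 0.006, "tz": 0.062, "rx": 0, "ry": 0, "rz": 0},
  ],
  hand=-1,
)

```text
time_s: 12.68
position: [0.4522, -0.0199, 0.0576]
tool_rot: [-180.0, 0.1, 171.0]
wrist_force: [-0.9, -0.4, -1.3]
finger_gap: 1.001
finger_force: 0.0
```

>>> step_arm(
  rows=[
    {"tx": 0, "ty": 0, "tz": 0, "rx": 0, "ry": 0, "rz": 0},
    {"tx": 0, "ty": 0, "tz": 0, "rx": 0, "ry": 0, "rz": 0},
    {"tx": 0, "ty": 0, "tz": 0, "rx": 0, "ry": 0, "rz": 0},
    {"tx": 0, "ty": 0, "tz": 0, "rx": 0, "ry": 0, "rz": 0},
    {"tx": 0, "ty": 0, "tz": 0, "rx": 0, "ry": 0, "rz": 0},
    {"tx": 0, "ty": 0, "tz": 0, "rx": 0, "ry": 0, "rz": 0},
    {"tx": 0, "ty": 0, "tz": 0, "rx": 0, "ry": 0, "rz": 0},
  ],
  hand=1,
)

```text
time_s: 13.55
position: [0.4508, -0.0183, 0.0566]
tool_rot: [179.8, -0.1, 171.0]
wrist_force: [-2.0, 4.3, 1.7]
finger_gap: 0.426
finger_force: 30.0
```

>>> step_arm(
  rows=[
    {"tx": 0, "ty": 0, "tz": 0, "rx": 0, "ry": 0, "rz": 0},
    {"tx": 0, "ty": 0, "tz": 0, "rx": 0, "ry": 0, "rz": 0},
    {"tx": 0, "ty": 0, "tz": 0, "rx": 0, "ry": 0, "rz": 0},
    {"tx": 0, "ty": 0, "tz": 0, "rx": 0, "ry": 0, "rz": 0},
    {"tx": 0, "ty": 0, "tz": 0, "rx": 0, "ry": 0, "rz": 0},
    {"tx": 0, "ty": 0, "tz": 0, "rx": 0, "ry": 0, "rz": 0},
    {"tx": 0, "ty": 0, "tz": 0, "rx": 0, "ry": 0, "rz": 0},
    {"tx": 0, "ty": 0, "tz": 0, "rx": 0, "ry": 0, "rz": 0},
  ],
  hand=1,
)

```text
time_s: 14.55
position: [0.4508, -0.0183, 0.0566]
tool_rot: [179.8, -0.1, 171.0]
wrist_force: [-1.9, 4.4, 1.0]
finger_gap: 0.428
finger_force: 30.0
```

```bash
cat > red.py <<'E'
from h import *
o=observe(); print(o['finger_gap'],o['wrist_force'])
for n in ['wrist','side']:
    s=snapshot(n); save(s,n+'_r%d'%(o['time_s']*100)); P=cloud(s); hsv=cv2.cvtColor(s['color'],cv2.COLOR_RGB2HSV); z=P[...,2]
    m=(s['range_z']>0)&((hsv[...,0]<6)|(hsv[...,0]>174))&(hsv[...,1]>150)&(z>.078)&(z<.09); q=P[m]
    if len(q)>5: print(n,len(q),cv2.minAreaRect(q[:,:2].astype(np.float32)))
E
python3 red.py
```

```text
0.42795548789170257 [-1.94201046  4.41348094  1.01725833]
wrist 2533 ((0.45369139313697815, -0.03414112329483032), (0.010374560952186584, 0.057356495410203934), 80.57820892333984)
side 21 ((0.4941815137863159, -0.04064139351248741), (0.010601256042718887, 0.007025933358818293), 4.729522228240967)
```

The bar now lies parallel to the grip (80.6° → 0.30 rad), so the trigger is fully squeezed. Now I release it and withdraw.

>>> step_arm(
  rows=[
    {"tx": 0, "ty": 0, "tz": 0, "rx": 0, "ry": 0, "rz": 0},
    {"tx": 0, "ty": 0, "tz": 0, "rx": 0, "ry": 0, "rz": 0},
    {"tx": 0, "ty": -0.003, "tz": 0, "rx": 0, "ry": 0, "rz": 0},
    {"tx": 0, "ty": -0.006, "tz": 0, "rx": 0, "ry": 0, "rz": 0},
    {"tx": 0, "ty": -0.007, "tz": 0, "rx": 0, "ry": 0, "rz": 0},
    {"tx": 0, "ty": -0.007, "tz": 0, "rx": 0, "ry": 0, "rz": 0},
    {"tx": 0, "ty": -0.007, "tz": 0, "rx": 0, "ry": 0, "rz": 0},
    {"tx": 0, "ty": -0.007, "tz": 0, "rx": 0, "ry": 0, "rz": 0},
  ],
  hand=-1,
)

```text
time_s: 15.65
position: [0.4506, -0.0267, 0.0571]
tool_rot: [180.0, -0.0, 171.0]
wrist_force: [-0.4, -0.3, 0.9]
finger_gap: 0.997
finger_force: 0.0
```

>>> step_arm(
  rows=[
    {"tx": 0, "ty": 0, "tz": -0.01, "rx": 0, "ry": 0, "rz": 0},
    {"tx": 0, "ty": 0, "tz": -0.03, "rx": 0, "ry": 0, "rz": 0},
    {"tx": 0, "ty": 0, "tz": -0.06, "rx": 0, "ry": 0, "rz": 0},
    {"tx": 0, "ty": 0, "tz": -0.09, "rx": 0, "ry": 0, "rz": 0},
    {"tx": 0, "ty": 0, "tz": -0.12, "rx": 0, "ry": 0, "rz": 0},
    {"tx": 0, "ty": 0, "tz": -0.14, "rx": 0, "ry": 0, "rz": 0},
    {"tx": 0, "ty": 0, "tz": -0.15, "rx": 0, "ry": 0, "rz": 0},
    {"tx": 0, "ty": 0, "tz": -0.15, "rx": 0, "ry": 0, "rz": 0},
  ],
  hand=-1,
)

```text
time_s: 16.65
position: [0.4509, -0.0269, 0.2077]
tool_rot: [-180.0, 0.1, 171.0]
wrist_force: [0.2, 0.6, -0.0]
finger_gap: 0.997
finger_force: 0.0
```

```bash
python3 red.py; python3 lid.py; ls pics
```

```text
0.9974551755762885 [ 0.23176094  0.58234459 -0.00709447]
wrist 974 ((0.46283379197120667, -0.04865073040127754), (0.0755230039358139, 0.00924348272383213), 8.084879875183105)
side 133 ((0.46446287631988525, -0.04813452064990997), (0.07502972334623337, 0.011173417791724205), 7.655935287475586)
[ 0.45013304 -0.02666345  0.20628431] [ 1.79984479e+02 -8.03576967e-02  1.71015084e+02] 0.9976986839532537 [ 0.5522181   0.86936681 -0.56596244]
tool shift [-0.1279  0.1196  0.0896]
rotvec [ 0.0003 -0.0014  0.0003]
top 1809 ztop 0.10271660876665334 n [0.    0.001 1.   ] ((0.5949161648750305, 0.07311181724071503), 0.05325515195727348)
side 914 ztop 0.1046721441373113 n [-0.003 -0.005  1.   ] ((0.596000075340271, 0.07428833097219467), 0.0549776591360569)
side0.npz
side0.png
side_1090.png
side_1675.png
side_707.png
side_842.png
side_r1455.png
side_r1664.png
top0.npz
top0.png
top_1090.png
top_1675.png
top_707.png
top_842.png
w1.png
w2.png
wrist_r1455.png
wrist_r1664.png
```

The trigger is back at rest and the lid is level, so I'm handing in.

```bash
python3 -c "
from bench import *
print(close_job())"
```

```text
the job is handed in; nothing more can be done
None
```

The job is handed in at about 17 s of the 54 s allowed: the lid is seated level on the pot and let go, the trigger was fully squeezed for about a second and sprang back, and nothing touched the tin, hammer or block (the verdict was not shown).

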